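# Lay the plate warmer: clear it, pile the slabs, set the dial

### The arm

A 6-joint arm with a two-finger parallel gripper is mounted at the origin on a cart in front of the work surface, level with it; the furniture and walls round the work are solid. World frame = base frame: x ahead of the robot, y to its left, z up, the work surface at z = 0. Lengths are in mm, angles in rad, forces in N, time in s.
With the tool pointing down it reaches from about 275 to 1000 mm from the base axis. Payload 8.4 kg.
Tool frame: the origin (TCP) lies between the finger pads; the fingertips stand r.finger_overhang ahead of it and the grasp point (between the pads) is the TCP (r.finger_overhang is the distance from the TCP to the fingertips, in mm); z points along the fingers, y is the line along which they close (so a half turn about z gives the same grasp; the last joint's range is limited). The gripper opens to 85 mm and grips with 20 to 120 N. Pads are 22 mm wide; open, the fingers measure 114 mm over their backs; the gripper's body (76 mm by 85 mm) begins 54 mm behind the grasp point. The pads swing forward as they close: fully open they stand 13 mm farther back than shut.
Start: joints at [-1.331, 0.353, 1.633, -0, 1.155, -0.002], TCP at [149.655, -606.821, 250.281] pointing down, gripper open.
Joint ranges: [-2.63, 2.63], [-0.92, 2.1], [0.06, 2.66], [-1.3, 4.44], [0, 2.69], [-3.02, 3.02]. Speed limits (rad/s): [2.22, 2.22, 2.79, 3.14, 3.14, 3.14].

### API

Orientations are given as [roll, pitch, yaw] about the fixed x, y, z axes, in that order (R = Rz(yaw) Ry(pitch) Rx(roll)).
In Python, from rig import r, cams, sign_off gives the robot as it stands.
- The arm moves only by the shell command python3 -m crank 'ROWS' [FORCE]. ROWS is JSON, a list of rows, each a list of 7 numbers: the shift along the tool's x, y, z in m, then the turn, a rotation vector about the tool's x, y, z in rad, then the closure, from 0 (fully open) to 1 (shut). In form: [[dx, dy, dz, ax, ay, az, gripper], ...]. A call has 1 to 5 rows; each row is the pose to reach, as a shift and turn from the pose commanded when the call began, along the tool's axes at that moment; what a row does not reach only later rows make up. A row lasts 1/10 s, in which the tool goes at most 50 mm and 8.59 degrees, less where a joint would pass 70% of its speed; a pose out of reach is approached as far as the arm can. A call with a gripper value outside its range is refused whole. The fingers move at their own pace and stop on an object; FORCE is the grip in N (left out, the last holds). Time passes only in rows, so rows that repeat a pose let the fingers close. It gives the time, the measured TCP pose, the force, the opening and the grip force at its end, in the units of the state.
- r.sense(): the state, without advancing time (a new reading comes with each control period).
- cams.grab_frame(name): name is "side" or "top"; returns a dict with "image" (384x512x3 uint8, red, green, blue), "fx", "fy", "cx", "cy" (pixels), "position" and "orientation" of the camera in the world. Camera axes: x right, y down, z forward; pixel columns grow to the right and rows downward; lengths in mm; the calibration is good to about 2 mm. A picture is of the moment at which its call begins. There is no depth.
- sign_off(): hands the job in; it is judged then, once.
The state is a dict: "clock": time; "qpos": joint angles; "qvel": joint speeds; "joint_efforts": joint torques, N m; "eef_pos": TCP position; "tcp_rot": TCP orientation; "contact_force": force on the tool from outside, world axes, zero at the start; "wrist_torque": the same for the moment, N m; "opening": opening from 0.0 (shut) to 1.0 (fully open); "grasp_force": force on a finger pad.
Only numpy, scipy, OpenCV 4.12 (cv2) and the standard library are available. Lean on these libraries where they do the work, as an engineer would, in place of code of your own. Each camera call takes 0.05 s, during which the arm holds its last target. There are 200 camera calls.

### The job

Get the plate warmer ready for dinner. Push the round cork trivet off the front edge of the warming surface so that it drops into the tub standing below; then pile up all the terracotta serving slabs on the warming surface, lying flat and squarely one on another in a single pile with their edges lined up all round, near the middle of the surface. Last of all, with the pile standing, turn the dial until its pointer is at the small brass marker on its scale, and leave the mug, jar and can standing round about where they are.

Things in the scene. Friction and masses are not known exactly. Their poses are not given: they have to be found in the camera images.
- warmer: plate warmer, fixed steel box, top 55 mm high, level. Origin on the worktop under the centre of its 150 x 150 mm warming surface (edges 75 mm from it in x and y); its x points away from the robot, y left. On the left (y 75 to 180 mm) the top runs on level as the control panel with the dial at x -22, y 127 mm. The top carries only dial, marker and trivet
- warmer_surface (a point): centre of the warming surface, on its top (55 mm above the worktop); axes as the warmer's
- tub: fixed grey open tub on the worktop just in front (robot side) of the warming surface, edge to edge with the warmer (gap 2 mm); 135 (x) x 150 (y) mm outside, 42 mm high, walls 4 mm, square with the warmer. Origin at the centre of its underside
- board: fixed wooden board laid over the sink, 235 (x) x 414 (y) mm, top 22.6 mm above the worktop; most slabs lie on it at the start. Origin at the centre of its underside
- trivet: loose round cork trivet, 92 mm across (too wide to grip), 10 mm thick, 60 g, lying on the warming surface at the start. Origin at the centre of its underside
- dial (a joint): angle of the dial in rad: grows as it turns clockwise seen from above, between stops at 0 and 4.7 (starts at 0 to 0.5); light friction (0.04 N m), stays where left. The pointer's direction in the warmer's frame, counter-clockwise from the warmer's x, is 2.356 minus this value
- dial_axis (a point): point on the dial's upright axis, 28 mm above the panel (83 above the worktop). The dial: grey disc 51 mm across, 9 mm high, with an upright grip bar across it 46 mm long, 12 mm wide, from 8 to 36 mm above the panel, running along the pointer's direction. Axes turn with the dial; at dial value 0 they are parallel to the warmer's
- dial_pointer (a point): tip of the dial's white pointer nib, 38 mm from the dial's axis, 5 mm above the panel; it turns with the dial
- marker_tip (a point): inner tip of the fixed brass marker (10 x 7 mm, 6 mm high) on the scale round the dial, 38 mm from the dial's axis and 5 mm above the panel: when the dial is set, the pointer's tip is here. It lies 1 to 2.7 rad clockwise of the pointer at the start
- mug_blue: white dotted mug with handle, 82 mm across, 91 mm high, standing at the front, left of the tub: leave alone. Origin under it
- jam_jar: jar, 66 mm across, 100 mm high, standing behind the warmer: leave alone. Origin under it
- soda_can: drink can, 66 mm across, 115 mm high, standing at the back left: leave alone. Origin under it
- slab1: terracotta serving slab, one of up to six alike (some may be absent), loose: 110 mm long (its x), 60 mm wide (its y), 13 mm thick, about 150 g, lying flat at the start, on the board over the sink or on the worktop at the left, long side roughly along the world's y. Origin at the centre of its underside
- slab2: terracotta serving slab, one of up to six alike (some may be absent), loose: 110 mm long (its x), 60 mm wide (its y), 13 mm thick, about 150 g, lying flat at the start, on the board over the sink or on the worktop at the left, long side roughly along the world's y. Origin at the centre of its underside
- slab3: terracotta serving slab, one of up to six alike (some may be absent), loose: 110 mm long (its x), 60 mm wide (its y), 13 mm thick, about 150 g, lying flat at the start, on the board over the sink or on the worktop at the left, long side roughly along the world's y. Origin at the centre of its underside
- slab4: terracotta serving slab, one of up to six alike (some may be absent), loose: 110 mm long (its x), 60 mm wide (its y), 13 mm thick, about 150 g, lying flat at the start, on the board over the sink or on the worktop at the left, long side roughly along the world's y. Origin at the centre of its underside
- slab5: terracotta serving slab, one of up to six alike (some may be absent), loose: 110 mm long (its x), 60 mm wide (its y), 13 mm thick, about 150 g, lying flat at the start, on the board over the sink or on the worktop at the left, long side roughly along the world's y. Origin at the centre of its underside
- slab6: terracotta serving slab, one of up to six alike (some may be absent), loose: 110 mm long (its x), 60 mm wide (its y), 13 mm thick, about 150 g, lying flat at the start, on the board over the sink or on the worktop at the left, long side roughly along the world's y. Origin at the centre of its underside

How it is judged (in metres and radians):
On the way, in this order (a step that is already met when the one before it is completed fails the run):
1. the trivet has dropped into the tub (x of trivet in the frame of tub between -0.06 and 0.06 m and y of trivet in the frame of tub between -0.068 and 0.068 m and height (world z) of trivet below 0.035 m), for 0.2 s.
2. all the slabs that are there lie flat on the warming surface in one square pile (x of slab1 in the frame of warmer_surface between -0.045 and 0.045 m and y of slab1 in the frame of warmer_surface between -0.045 and 0.045 m and height (world z) of each of slab1, slab2, slab3, slab4, slab5, slab6 above 0.05 m and (angle between slab1's own z axis and vertical below 0.06 rad or angle between slab1's own z axis and vertical above 3.08 rad) and linear speed of each of slab1, slab2, slab3, slab4, slab5, slab6 below 0.03 m/s and x of slab2 in the frame of warmer_surface between -0.045 and 0.045 m and y of slab2 in the frame of warmer_surface between -0.045 and 0.045 m and (angle between slab2's own z axis and vertical below 0.06 rad or angle between slab2's own z axis and vertical above 3.08 rad) and x of slab3 in the frame of warmer_surface between -0.045 and 0.045 m and y of slab3 in the frame of warmer_surface between -0.045 and 0.045 m and (angle between slab3's own z axis and vertical below 0.06 rad or angle between slab3's own z axis and vertical above 3.08 rad) and x of slab4 in the frame of warmer_surface between -0.045 and 0.045 m and y of slab4 in the frame of warmer_surface between -0.045 and 0.045 m and (angle between slab4's own z axis and vertical below 0.06 rad or angle between slab4's own z axis and vertical above 3.08 rad) and x of slab5 in the frame of warmer_surface between -0.045 and 0.045 m and y of slab5 in the frame of warmer_surface between -0.045 and 0.045 m and (angle between slab5's own z axis and vertical below 0.06 rad or angle between slab5's own z axis and vertical above 3.08 rad) and x of slab6 in the frame of warmer_surface between -0.045 and 0.045 m and y of slab6 in the frame of warmer_surface between -0.045 and 0.045 m and (angle between slab6's own z axis and vertical below 0.06 rad or angle between slab6's own z axis and vertical above 3.08 rad) and horizontal distance between each of slab2, slab3, slab4, slab5, slab6 and slab1 below 0.009 m and angle between the x axis of each of slab2, slab3, slab4, slab5, slab6 and the x axis of slab1, either way round below 0.14 rad and horizontal distance between each of slab3, slab4, slab5, slab6 and slab2 below 0.009 m and angle between the x axis of each of slab3, slab4, slab5, slab6 and the x axis of slab2, either way round below 0.14 rad and horizontal distance between each of slab4, slab5, slab6 and slab3 below 0.009 m and angle between the x axis of each of slab4, slab5, slab6 and the x axis of slab3, either way round below 0.14 rad and horizontal distance between each of slab5, slab6 and slab4 below 0.009 m and angle between the x axis of each of slab5, slab6 and the x axis of slab4, either way round below 0.14 rad and horizontal distance between slab6 and slab5 below 0.009 m and angle between the x axis of slab6 and the x axis of slab5, either way round below 0.14 rad), for 0.2 s.
3. the dial's pointer is at the marker (horizontal distance between dial_pointer and marker_tip below 0.005 m), for 0.2 s.
At the end, for the whole second after the job is handed in: Trivet in the tub (origin below 35 mm); every slab present flat (0.06 rad) and at rest, centre within 45 mm in x and y of the surface's centre, any two slab centres within 9 mm horizontally, long sides parallel within 0.14 rad; dial pointer tip within 5 mm of the marker tip (all of step 1 and all of step 2 and horizontal distance between dial_pointer and marker_tip below 0.005 m); the robot touches nothing.
It fails at once if the soda_can is knocked away by more than 40 mm (distance of soda_can from where it was at the start of the episode above 0.04 m).
It fails at once if the jam_jar is knocked away by more than 40 mm (distance of jam_jar from where it was at the start of the episode above 0.04 m).
It fails at once if the mug_blue is knocked away by more than 40 mm (distance of mug_blue from where it was at the start of the episode above 0.04 m).
It fails at once if the trivet is lifted instead of pushed (height (world z) of trivet above 0.1 m).
Of slab1, slab2, slab3, slab4, slab5, slab6 only 4 to 6 are there at a start; the rules pass over those that are not, and their reading is None.
At some moment in a run one of slab1, slab2, slab3, slab4, slab5, slab6 may be knocked a few centimetres aside while the robot is not near it.
Once in a run the grip may slacken for a moment while it holds something.
It also fails if it takes over 210 s, if anything falls off the work surface, if the arm or the gripper's body presses on something with over 40 N, if the wrist force passes 120 N, or if a joint passes its speed limit or range.

## Working session

There is one attempt and no reset: what is moved stays moved. The work goes in short steps, Python scripts to look and compute and a shell command to move; the robot and the scene stay as the last step left them, time stands still between calls to the robot, and variables do not carry over. Pictures are saved under pics/ and viewed, at most 14 in all, crops included, and the job is handed in when it is done.

```bash
ls; mkdir -p pics
python3 - <<'E'
from rig import r,cams
import cv2
s=r.sense();print(s,r.finger_overhang)
for n in("top","side"):
    f=cams.grab_frame(n);cv2.imwrite(f"pics/{n}0.png",cv2.cvtColor(f["image"],cv2.COLOR_RGB2BGR))
    print({k:v for k,v in f.items() if k!="image"})
E
```

```text
pics
{'clock': 0.0, 'qpos': array([-1.33138521e+00,  3.53633737e-01,  1.63415474e+00, -5.74540642e-05,
        1.15516463e+00, -2.40148840e-03]), 'qvel': array([ 0.00148984, -0.00033785, -0.00129525, -0.00191952,  0.00030817,
        0.0018627 ]), 'joint_efforts': array([-2.03085765e-03, -6.05260062e+01, -3.42068946e+01, -9.49289961e-05,
        9.60917008e-03, -8.46439411e-05]), 'eef_pos': array([ 149.54026304, -606.38343762,  249.56183489]), 'tcp_rot': array([-3.14023209e+00,  4.92636566e-05,  2.41835875e-01]), 'contact_force': array([ 0.34134397, -0.20257197,  0.42776621]), 'wrist_torque': array([-0.03814775, -0.06292658,  0.00609117]), 'grasp_force': 0.0, 'opening': 0.9936723119609464} 19.0
{'fx': 475.72488946547026, 'fy': 475.72488946547026, 'cx': 250.40831495119838, 'cy': 187.6443861278584, 'position': array([ 278.12182411,   30.25706541, 1423.44175426]), 'orientation': array([-2.91588082e+00, -2.33960972e-04, -1.60391278e+00])}
{'fx': 449.0449216910199, 'fy': 449.0449216910199, 'cx': 264.5908057045416, 'cy': 188.2703446275587, 'position': array([ 46.55333947, 989.66357802, 628.33707075]), 'orientation': array([-2.03077035, -0.02006442, -2.61627544])}
```

View pics/top0.png

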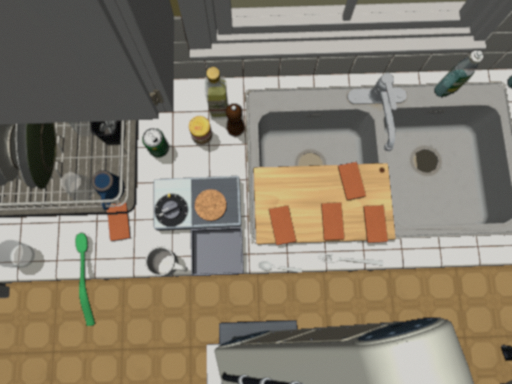

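View pics/side0.png

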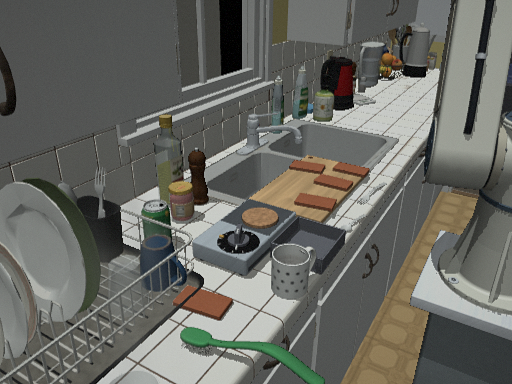

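Top view: five slabs, four on the board at about (283,224), (333,221), (375,223), (352,180) and one on the worktop at (119,222). The trivet is at (211,205), dial (171,210), tub (217,252) and mug (163,262). The side view agrees.

```bash
cat > h.py <<'E'
import numpy as np,cv2
from scipy.spatial.transform import Rotation as R
from rig import r,cams
def grab(n):
    f=cams.grab_frame(n);f["R"]=R.from_euler("xyz",f["orientation"]).as_matrix();return f
def ray(f,uv,z):
    uv=np.atleast_2d(np.asarray(uv,float))
    d=np.c_[(uv[:,0]-f["cx"])/f["fx"],(uv[:,1]-f["cy"])/f["fy"],np.ones(len(uv))]@f["R"].T
    p=np.asarray(f["position"]);return p+d*((z-p[2])/d[:,2])[:,None]
def proj(f,P):
    c=(np.atleast_2d(P)-f["position"])@f["R"];return np.c_[c[:,0]/c[:,2]*f["fx"]+f["cx"],c[:,1]/c[:,2]*f["fy"]+f["cy"]]
def mask(f,lo,hi):
    return cv2.inRange(cv2.cvtColor(f["image"],cv2.COLOR_RGB2HSV),lo,hi)
def slabs(f,zf,lo=(3,120,80),hi=(11,255,255),amin=120):
    out=[]
    m=mask(f,lo,hi)
    for c in cv2.findContours(m,cv2.RETR_EXTERNAL,cv2.CHAIN_APPROX_NONE)[0]:
        if cv2.contourArea(c)<amin: continue
        P=ray(f,c[:,0,:],zf(c[:,0,:].mean(0)))[:,:2]
        rc=cv2.minAreaRect(P.astype(np.float32))
        b=cv2.boxPoints(rc);e=[b[1]-b[0],b[2]-b[1]];l=max(e,key=np.linalg.norm)
        yaw=np.arctan2(l[1],l[0])%np.pi
        out.append((c[:,0,:].mean(0).round(),np.round(rc[0],1),np.round(sorted(rc[1]),0),round(float(yaw),3),round(cv2.contourArea(c))))
    return out
def save(f,n,box=None,s=1):
    im=cv2.cvtColor(f["image"],cv2.COLOR_RGB2BGR)
    if box: im=im[box[1]:box[3],box[0]:box[2]]
    cv2.imwrite("pics/"+n,cv2.resize(im,None,fx=s,fy=s,interpolation=cv2.INTER_CUBIC))
E
python3 - <<'E'
from h import *
f=grab("top")
for x in slabs(f,lambda c:13 if c[0]<200 else 35.6):print(x)
for uv in[(119,222),(333,221),(211,205),(171,210)]:print(uv,cv2.cvtColor(f["image"],cv2.COLOR_RGB2HSV)[uv[1],uv[0]])
save(f,"top1.png",(85,110,265,285),4.4*0.75)
g=grab("side");save(g,"side1.png",(140,170,360,330),3.5)
E
```

```text
(array([118., 226.]), array([498.6, 416.8]), array([56., 79.]), 0.122, 440)
(array([282., 225.]), array([481.3, -69.5]), array([ 56., 106.]), 0.163, 624)
(array([375., 224.]), array([ 476.8, -344.4]), array([ 59., 106.]), 0.012, 634)
(array([332., 221.]), array([ 487.9, -218.5]), array([ 56., 107.]), 0.009, 629)
(array([351., 180.]), array([ 609.1, -284.6]), array([ 57., 106.]), 0.155, 592)
(119, 222) [ 10 160 174]
(333, 221) [ 10 164 173]
(211, 205) [ 14 124 185]
(171, 210) [105  21  49]
```

View pics/top1.png

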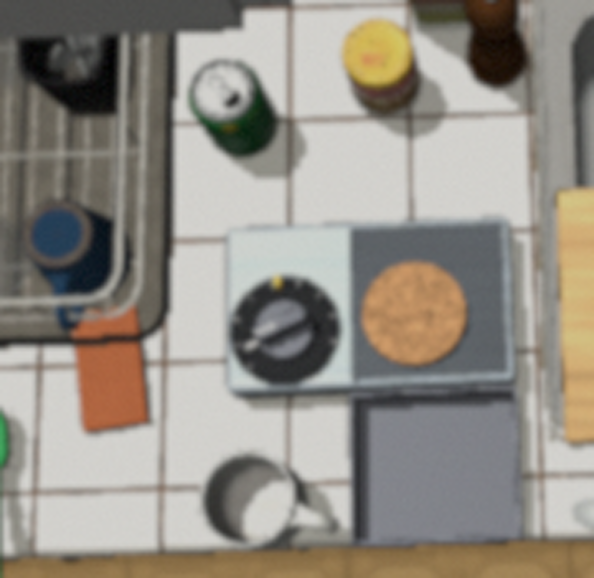

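View pics/side1.png

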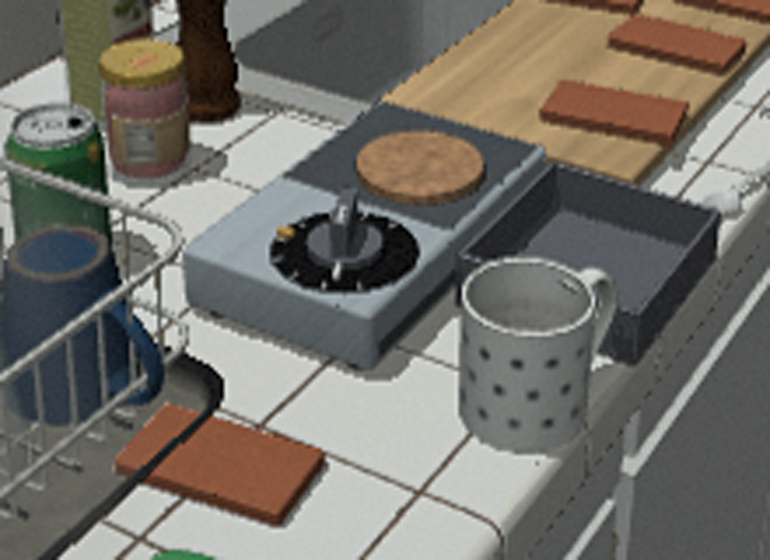

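Run:
```python
from h import *
f=grab("top");g=grab("side")
o=lambda p:np.array(p)/3.3+[85,110]
C=ray(f,[o(p) for p in[(228,228),(512,220),(228,390),(512,378),(351,228),(353,384)]],55)[:,:2].round(1);print("warmer TL TR BL BR, divT divB",C.tolist())
print("tub TL,TR,BL,BR z42",ray(f,[o(p) for p in[(355,395),(520,392),(355,543),(522,541)]],42)[:,:2].round().tolist())
m=mask(f,(12,80,90),(20,255,255))[170:240,190:235]
c=max(cv2.findContours(m,0,1)[0],key=cv2.contourArea)[:,0]+[190,170]
print("trivet",cv2.minEnclosingCircle(ray(f,c,65)[:,:2].astype(np.float32)))
m=mask(f,(22,90,100),(36,255,255))[180:205,155:185];ys,xs=np.nonzero(m)
print("brass",len(xs),ray(f,[xs.mean()+155,ys.mean()+180],61).round(1),xs.mean()+155,ys.mean()+180)
m=mask(g,(15,90,100),(36,255,255))[228:242,210:226];ys,xs=np.nonzero(m);print("brass side",len(xs),ray(g,[xs.mean()+210,ys.mean()+228],59).round(1))
# rack corner triangulation
def tri(a,b):
    p1=f["position"];d1=ray(f,[a],0)[0]-p1;p2=g["position"];d2=ray(g,[b],0)[0]-p2
    s=np.linalg.lstsq(np.c_[d1,-d2],p2-p1,rcond=None)[0];return ((p1+s[0]*d1)+(p2+s[1]*d2))/2,np.linalg.norm(p1+s[0]*d1-p2-s[1]*d2)
print("rack",tri(o((125,300)),(191,239)))
# left slab corners: near edge from top crop
print("slab left corners",ray(f,[o(p) for p in[(75,312),(136,310),(147,422),(86,431)]],13)[:,:2].round().tolist())
print("mug,jar,can",ray(f,[o((250,500))],91).round(),ray(f,[o((378,45))],100).round(),ray(f,[o((223,90))],115).round())
```

```text
warmer TL TR BL BR, divT divB [[627.6, 304.0], [626.6, 48.8], [481.1, 302.2], [483.4, 52.9], [623.9, 193.6], [482.7, 192.6]]
tub TL,TR,BL,BR z42 [[475.0, 192.0], [473.0, 46.0], [346.0, 193.0], [343.0, 48.0]]
trivet ((543.28515625, 138.2289581298828), 46.438812255859375)
brass 7 [[576.6 259.4  61. ]] 168.71428571428572 195.0
brass side 11 [[574. 261.  59.]]
rack (array([556.51873523, 380.72477174, 119.21765074]), np.float64(11.851943831042526))
slab left corners [[564.0, 451.0], [564.0, 396.0], [461.0, 383.0], [454.0, 438.0]]
mug,jar,can [[382. 275.  91.]] [[780. 163. 100.]] [[737. 298. 115.]]
```

```bash
python3 -m crank '[[0,0,0.03,0,0,0.15,1],[0,0,0.06,0,0,0.242,1],[0,0,0.06,0,0,0.242,1],[0,0,0.06,0,0,0.242,1]]' 60; python3 -c "
from h import *
s=r.sense();print(s['eef_pos'],s['tcp_rot'],s['qpos'],s['opening'],r.finger_overhang)"
```

```text
clock: 0.7
eef_pos: [149.6, -606.7, 190.4]
tcp_rot: [-3.141, 0.0, 0.003]
contact_force: [-0.3, 0.1, 0.4]
opening: 0.332
grasp_force: 0.0
[ 149.63303968 -606.71485018  190.39897048] [-3.14055615e+00  2.33343995e-04  2.64938391e-03] [-1.33140239e+00  4.13316383e-01  1.68698710e+00  1.88349873e-05
  1.04235149e+00  2.36735168e-01] 0.331534699674517 19.0
```

```bash
python3 -m crank '[[0.015,-0.035,-0.02,0,0,0,1],[0.03,-0.07,-0.04,0,0,0,1],[0.05,-0.11,-0.05,0,0,0,1],[0.07,-0.155,-0.05,0,0,0,1],[0.092,-0.2,-0.05,0,0,0,1]]' 60|head -2
python3 -m crank '[[0.02,-0.045,0,0,0,0,1],[0.04,-0.09,0,0,0,0,1],[0.06,-0.135,0,0,0,0,1],[0.08,-0.18,0,0,0,0,1],[0.1,-0.225,0,0,0,0,1]]' |head -2
python3 -m crank '[[0.02,-0.045,0,0,0,0,1],[0.04,-0.09,0,0,0,0,1],[0.06,-0.135,0,0,0,0,1],[0.08,-0.18,0,0,0,0,1],[0.1,-0.225,0,0,0,0,1]]' |head -2
python3 -m crank '[[0.02,-0.045,0,0,0,0,1],[0.04,-0.09,0,0,0,0,1],[0.06,-0.13,0,0,0,0,1],[0.1,-0.162,0,0,0,0,1],[0.1,-0.162,0,0,0,0,1]]'
python3 -c "
from h import *
s=r.sense();print(s['eef_pos'],s['tcp_rot'],s['qpos'])"
```

```text
clock: 1.2
eef_pos: [242.6, -406.5, 242.8]
clock: 1.7
eef_pos: [343.1, -180.7, 242.5]
clock: 2.2
eef_pos: [443.4, 45.3, 242.6]
clock: 2.7
eef_pos: [546.4, 209.3, 242.4]
tcp_rot: [-3.139, -0.006, 0.005]
contact_force: [0.6, -0.6, 0.7]
opening: -0.001
grasp_force: 0.0
[546.39546498 209.34306974 242.4088544 ] [-3.1388709  -0.00581389  0.00504449] [3.63036499e-01 2.96030837e-01 1.73338450e+00 5.72892684e-04
 1.10577840e+00 1.92852515e+00]
```

```bash
python3 -m crank '[[-0.001,0.002,0.05,0,0,0,1],[-0.002,0.003,0.1,0,0,0,1],[-0.003,0.003,0.14,0,0,0,1],[-0.003,0.003,0.16,0,0,0,1],[-0.003,0.003,0.163,0,0,0,1]]'
python3 -c "
from h import *
f=grab('top');save(f,'t2.png',(130,150,260,290),4);g=grab('side');save(g,'s2.png',(180,190,330,290),5)
s=r.sense();print(s['eef_pos'],s['contact_force'])"
```

```text
clock: 3.2
eef_pos: [538.0, 201.5, 76.2]
tcp_rot: [3.141, 0.002, 0.002]
contact_force: [-0.2, 0.2, 0.4]
opening: 0.006
grasp_force: 0.0
[539.62335102 202.14146121  78.4743973 ] [-0.41815914  1.01867197  0.34220133]
```

View pics/s2.png

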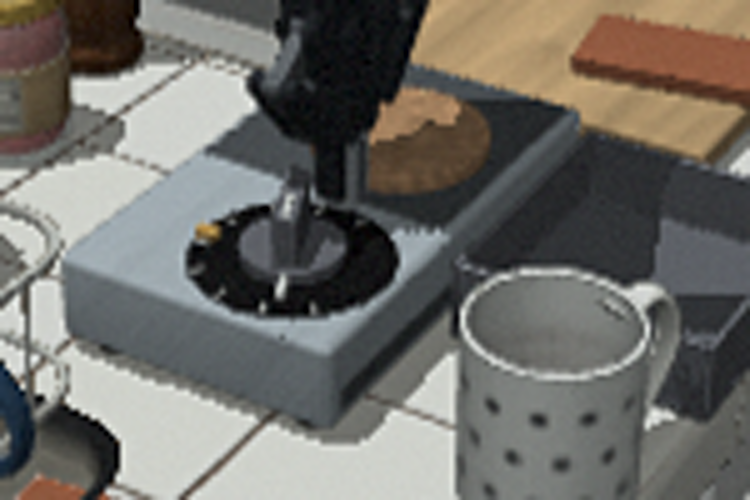

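The closed fingertips stand between the dial and the trivet, just above the surface. I'll nudge the trivet right, then push it from behind.

```bash
python3 -m crank '[[0,0.004,0,0,0,0,1],[0,0.008,0,0,0,0,1],[0,0.012,0,0,0,0,1],[0,0.017,0,0,0,0,1],[0,0.017,0,0,0,0,1]]'|head -4
python3 -m crank '[[0,-0.006,-0.02,0,0,0,1],[0.02,0,-0.05,0,0,0,1],[0.06,0.03,-0.05,0,0,0,1],[0.078,0.06,-0.05,0,0,0,1],[0.078,0.06,-0.05,0,0,0,1]]'|head -2
python3 -c "
from h import *
f=grab('top')
m=mask(f,(12,80,90),(20,255,255))[170:240,190:235]
c=max(cv2.findContours(m,0,1)[0],key=cv2.contourArea)[:,0]+[190,170]
print(ray(f,c,65)[:,:2].min(0),ray(f,c,65)[:,:2].max(0))
"
```

```text
clock: 3.8
eef_pos: [538.9, 184.3, 77.7]
tcp_rot: [-3.142, -0.0, -0.001]
contact_force: [0.2, -1.4, -0.5]
clock: 4.3
eef_pos: [619.2, 122.0, 127.7]Traceback (most recent call last):
  File "<string>", line 5, in <module>
    c=max(cv2.findContours(m,0,1)[0],key=cv2.contourArea)[:,0]+[190,170]
      ~~~^^^^^^^^^^^^^^^^^^^^^^^^^^^^^^^^^^^^^^^^^^^^^^^^
ValueError: max() iterable argument is empty
```

```bash
python3 -m crank '[[0,0,0.03,0,0,0,1],[0,0,0.045,0,0,0,1],[0,0,0.049,0,0,0,1],[0,0,0.049,0,0,0,1]]'
python3 -m crank '[[-0.012,0,0,0,0,0,1],[-0.024,0,0,0,0,0,1],[-0.036,0,0,0,0,0,1],[-0.048,0,0,0,0,0,1],[-0.06,0,0,0,0,0,1]]'|sed -n 2,4p
python3 -m crank '[[-0.012,0,0,0,0,0,1],[-0.024,0,0,0,0,0,1],[-0.036,0,0,0,0,0,1],[-0.048,0,0,0,0,0,1],[-0.06,0,0,0,0,0,1]]'|sed -n 2,4p
python3 -m crank '[[-0.01,0,0,0,0,0,1],[-0.02,0,0,0,0,0,1],[-0.03,0,0,0,0,0,1],[-0.03,0,0,0,0,0,1]]'|sed -n 2,4p
python3 -m crank '[[0,0,-0.04,0,0,0,1],[0,0.04,-0.08,0,0,0,0.5],[0,0.09,-0.11,0,0,0,0],[0,0.14,-0.11,0,0,0,0],[0,0.19,-0.11,0,0,0,0]]'|sed -n 2,4p
python3 -c "
from h import *
f=grab('top');save(f,'t3.png',(100,150,400,290),2.6)
for x in slabs(f,lambda c:13 if c[0]<200 else 35.6):print(x)
m=mask(f,(12,80,70),(20,255,255))[170:290,185:245]
c=max(cv2.findContours(m,0,1)[0],key=cv2.contourArea)[:,0]+[185,170]
print(ray(f,c,14)[:,:2].min(0),ray(f,c,14)[:,:2].max(0))
"
```

```text
clock: 4.75
eef_pos: [615.8, 125.5, 77.6]
tcp_rot: [3.141, 0.002, 0.001]
contact_force: [-0.6, -0.5, -0.4]
opening: 0.0
grasp_force: 0.0
eef_pos: [555.7, 125.1, 78.7]
tcp_rot: [-3.141, -0.001, -0.0]
contact_force: [0.5, 0.1, 1.1]
eef_pos: [495.7, 125.0, 78.2]
tcp_rot: [3.142, 0.0, -0.0]
contact_force: [0.4, -0.3, 0.1]
eef_pos: [465.1, 124.9, 78.1]
tcp_rot: [3.141, 0.002, -0.0]
contact_force: [0.1, -0.5, 0.2]
eef_pos: [467.8, -53.8, 189.8]
tcp_rot: [3.141, -0.004, 0.001]
contact_force: [1.0, -0.2, -0.4]
(array([284., 234.]), array([452.7, -74. ]), array([45., 57.]), 1.655, 234)
(array([118., 226.]), array([498.6, 416.8]), array([56., 79.]), 0.122, 440)
(array([375., 224.]), array([ 476.4, -344.6]), array([ 59., 105.]), 0.007, 628)
(array([334., 221.]), array([ 488. , -224.5]), array([ 44., 107.]), 0.01, 482)
(array([351., 180.]), array([ 608.8, -284.3]), array([ 58., 106.]), 0.155, 594)
[300.97806781  46.46299591] [344.35560996 218.6369577 ]
```

View pics/t3.png

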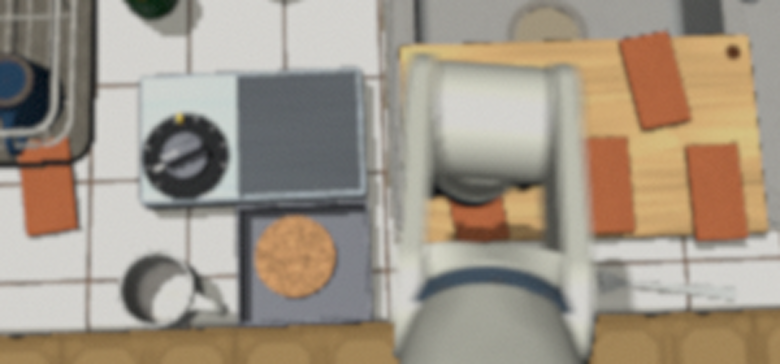

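The trivet lies in the tub at about (295,257) in the crop, and all the slabs are where they were. Now I'll approach the first slab.

```bash
python3 -m crank '[[0.008,0.002,0.04,0,0,-0.08,0],[0.016,0.0045,0.09,0,0,-0.163,0],[0.016,0.0045,0.12,0,0,-0.163,0],[0.016,0.0045,0.138,0,0,-0.163,0.1],[0.016,0.0045,0.138,0,0,-0.163,0.1]]'
python3 -m crank '[[0,0,0.003,0,0,0,0.1],[0,0,0.006,0,0,0,0.1],[0,0,0.006,0,0,0,0.1]]'
python3 -m crank '[[0,0,0.003,0,0,0,0.1],[0,0,0.005,0,0,0,0.1],[0,0,0.005,0,0,0,0.1]]'
```

```text
clock: 7.2
eef_pos: [481.1, -56.5, 47.6]
tcp_rot: [-3.14, 0.005, 0.163]
contact_force: [-0.3, 1.5, 0.4]
opening: 0.901
grasp_force: 0.0
clock: 7.5
eef_pos: [483.6, -56.7, 44.8]
tcp_rot: [3.141, -0.002, 0.163]
contact_force: [0.9, -0.0, 0.0]
opening: 0.898
grasp_force: 0.0
clock: 7.8
eef_pos: [484.0, -57.2, 43.7]
tcp_rot: [3.14, -0.003, 0.163]
contact_force: [-18.3, 1.1, 68.5]
opening: 0.902
grasp_force: 33.9
```

```bash
python3 -m crank '[[0,0,-0.02,0,0,0,0.1],[0,0,-0.03,0,0,0,0.1],[0,0,-0.03,0,0,0,0.1]]'
python3 -c "
from h import *
f=grab('side');save(f,'s4.png',(250,150,400,250),5)
"
```

```text
clock: 8.1
eef_pos: [484.0, -56.8, 70.6]
tcp_rot: [3.141, -0.003, 0.163]
contact_force: [-0.5, 0.3, -0.0]
opening: 0.9
grasp_force: 0.0
```

View pics/s4.png

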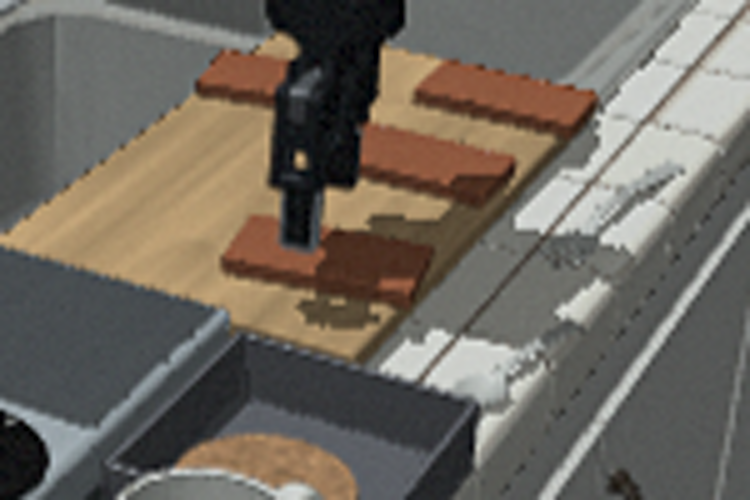

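The gripper is off to the left of the slab (y −57 against −69.5), since the last move was cut short. The slab itself has not moved. I'll correct and grip.

```bash
python3 -m crank '[[-0.0047,0.0121,0,0,0,0,0],[-0.0047,0.0121,0.01,0,0,0,0],[-0.0047,0.0121,0.02,0,0,0,0],[-0.0047,0.0121,0.03,0,0,0,0],[-0.0047,0.0121,0.03,0,0,0,0]]'|sed -n 2,4p
python3 -m crank '[[0,0,0.003,0,0,0,0],[0,0,0.005,0,0,0,0],[0,0,0.005,0,0,0,0.5],[0,0,0.005,0,0,0,0.6],[0,0,0.005,0,0,0,0.6]]' 50
python3 -m crank '[[0,0,0,0,0,0,0.6],[0,0,0,0,0,0,0.6],[0,0,0,0,0,0,0.6]]'
```

```text
eef_pos: [478.7, -69.1, 36.9]
tcp_rot: [-3.14, 0.003, 0.163]
contact_force: [0.3, 0.0, 0.1]
clock: 9.15
eef_pos: [481.7, -69.9, 36.7]
tcp_rot: [3.14, -0.003, 0.163]
contact_force: [-7.4, -2.5, 37.3]
opening: 0.686
grasp_force: 65.3
clock: 9.45
eef_pos: [481.7, -69.9, 36.8]
tcp_rot: [3.14, -0.003, 0.163]
contact_force: [-6.9, -4.0, 36.4]
opening: 0.689
grasp_force: 64.8
```

```bash
python3 -m crank '[[0,0,-0.01,0,0,0,0.7],[0,0,-0.04,0,0,0,0.7],[0,0,-0.08,0,0,0,0.7],[0,0,-0.09,0,0,0,0.7],[0,0,-0.09,0,0,0,0.7]]' 60|sed -n 2,6p
python3 -m crank '[[0.02,-0.036,0,0,0,0.08,0.7],[0.04,-0.072,0,0,0,0.163,0.7],[0.06,-0.108,0,0,0,0.163,0.7],[0.08,-0.144,0,0,0,0.163,0.7],[0.1,-0.178,0,0,0,0.163,0.7]]'|sed -n 2,6p
python3 -m crank '[[0,0,0,0,0,0,0.7],[0,0,0,0,0,0,0.7],[0,0,0,0,0,0,0.7]]'
python3 -c "
from h import *
for n,z in(('top',None),('side',None)):
    f=grab(n);zz=r.sense()['eef_pos'][2]
    for x in slabs(f,lambda c:zz-1,amin=60):print(x)
"
```

```text
eef_pos: [481.3, -69.5, 125.7]
tcp_rot: [3.14, -0.004, 0.163]
contact_force: [-0.7, 0.2, -2.5]
opening: 0.689
grasp_force: 41.9
eef_pos: [549.1, 124.1, 122.0]
tcp_rot: [3.141, 0.003, 0.0]
contact_force: [-0.2, -0.0, -1.2]
opening: 0.683
grasp_force: 70.8
clock: 10.75
eef_pos: [548.6, 121.7, 122.6]
tcp_rot: [3.141, 0.003, -0.0]
contact_force: [-0.6, -0.5, -0.8]
opening: 0.681
grasp_force: 70.9
(array([118., 226.]), array([481.6, 387. ]), array([51., 73.]), 0.122, 440)
(array([375., 224.]), array([ 464.5, -321.2]), array([55., 99.]), 0.009, 630)
(array([118., 209.]), array([530.3, 393.9]), array([20., 53.]), 1.63, 88)
(array([332., 221.]), array([ 475. , -202.7]), array([ 53., 101.]), 0.01, 633)
(array([351., 180.]), array([ 588.3, -264.8]), array([ 53., 101.]), 0.177, 593)
(array([207., 304.]), array([415.5, 524.6]), array([55., 68.]), 0.132, 802)
(array([184., 295.]), array([461.5, 530.4]), array([17., 52.]), 1.634, 164)
(array([272., 200.]), array([499. , 149.3]), array([41., 42.]), 0.564, 82)
(array([245., 193.]), array([581.6, 150.8]), array([32., 66.]), 2.125, 90)
(array([351., 169.]), array([ 408.7, -135.6]), array([65., 93.]), 0.008, 242)
(array([320., 174.]), array([470.1, -59.5]), array([ 94., 221.]), 2.634, 539)
```

```bash
python3 -m crank '[[0,0,0.03,0,0,0,0.7],[0,0,0.045,0,0,0,0.7],[0,0,0.05,0,0,0,0.7],[0,0,0.052,0,0,0,0.7],[0,0,0.052,0,0,0,0.7]]'|sed -n 2,6p
python3 -m crank '[[0,0,0.001,0,0,0,0.7],[0,0,0.001,0,0,0,0.2],[0,0,0.001,0,0,0,0],[0,0,0.001,0,0,0,0],[0,0,0.001,0,0,0,0]]'|sed -n 2,6p
python3 -m crank '[[0,0,-0.02,0,0,0,0],[0,0,-0.06,0,0,0,0],[0,0.04,-0.09,0,0,0,0],[-0.01,0.09,-0.11,0,0,0,0],[-0.02,0.14,-0.12,0,0,0,0]]'|sed -n 2,3p
python3 -m crank '[[-0.01,0.045,0,0,0,0,0],[-0.02,0.09,0,0,0,0,0],[-0.03,0.135,0,0,0,0,0],[-0.037,0.18,0,0,0,0,0],[-0.037,0.18,0,0,0,0,0]]'
python3 -c "
from h import *
f=grab('top')
for x in slabs(f,lambda c:68 if 190<c[0]<245 else (13 if c[0]<200 else 35.6)):print(x)
"
```

```text
eef_pos: [550.1, 122.4, 72.2]
tcp_rot: [-3.142, -0.0, -0.0]
contact_force: [-0.3, -0.1, -1.2]
opening: 0.684
grasp_force: 70.8
eef_pos: [550.0, 122.6, 71.2]
tcp_rot: [-3.141, -0.0, -0.0]
contact_force: [0.6, -0.4, 0.2]
opening: 1.002
grasp_force: 0.0
eef_pos: [531.8, -12.0, 191.7]
tcp_rot: [3.141, -0.003, 0.001]
clock: 12.85
eef_pos: [493.3, -195.6, 189.9]
tcp_rot: [3.14, -0.001, -0.004]
contact_force: [0.8, -0.1, -0.9]
opening: 1.003
grasp_force: 0.0
(array([118., 226.]), array([498.6, 416.8]), array([56., 79.]), 0.122, 440)
(array([215., 202.]), array([550.5, 122.8]), array([ 58., 109.]), 0.015, 684)
```

```bash
python3 -m crank '[[-0.005,0.0212,0.04,0,0,-0.01,0],[-0.005,0.0212,0.08,0,0,-0.01,0],[-0.005,0.0212,0.12,0,0,-0.01,0],[-0.005,0.0212,0.13,0,0,-0.01,0],[-0.005,0.0212,0.13,0,0,-0.01,0]]'
python3 -m crank '[[0,0,0,0,0,0,0],[0,0,0,0,0,0,0]]'
```

```text
clock: 13.4
eef_pos: [488.3, -211.0, 58.5]
tcp_rot: [-3.14, 0.003, 0.011]
contact_force: [-0.8, 0.3, 0.3]
opening: 1.004
grasp_force: 0.0
clock: 13.6
eef_pos: [490.5, -212.5, 61.5]
tcp_rot: [3.14, -0.003, 0.01]
contact_force: [-0.4, -1.0, -0.4]
opening: 1.003
grasp_force: 0.0
```

```bash
python3 -m crank '[[-0.0025,0.006,0,0,0,0,0],[-0.0025,0.006,0.01,0,0,0,0],[-0.0025,0.006,0.0215,0,0,0,0],[-0.0025,0.006,0.0215,0,0,0,0],[-0.0025,0.006,0.0215,0,0,0,0]]'|sed -n 2,5p
python3 -m crank '[[0,0,0,0,0,0,0.5],[0,0,0,0,0,0,0.7],[0,0,0,0,0,0,0.7],[0,0,0,0,0,0,0.7],[0,0,0,0,0,0,0.7]]'
```

```text
eef_pos: [486.1, -218.1, 37.4]
tcp_rot: [-3.141, 0.001, 0.01]
contact_force: [0.8, -0.1, 0.2]
opening: 0.998
clock: 14.6
eef_pos: [486.9, -218.4, 38.6]
tcp_rot: [3.141, -0.001, 0.01]
contact_force: [-1.3, 0.6, 5.1]
opening: 0.68
grasp_force: 64.9
```

```bash
python3 -m crank '[[0,0,-0.01,0,0,0,0.7],[0,0,-0.04,0,0,0,0.7],[0,0,-0.08,0,0,0,0.7],[0.008,-0.03,-0.1,0,0,0,0.7],[0.016,-0.07,-0.1,0,0,0,0.7]]' 60|sed -n 2,6p
python3 -m crank '[[0.01,-0.045,0,0,0,0,0.7],[0.02,-0.09,0,0,0,0,0.7],[0.03,-0.135,0,0,0,0,0.7],[0.04,-0.18,0,0,0,0,0.7],[0.044,-0.22,0,0,0,0,0.7]]'|sed -n 2,6p
python3 -m crank '[[0.003,-0.03,0,0,0,0,0.7],[0.006,-0.05,0,0,0,0,0.7],[0.006,-0.05,0,0,0,0,0.7],[0.006,-0.05,0,0,0,0,0.7],[0.006,-0.05,0,0,0,0,0.7]]'
```

```text
eef_pos: [504.4, -149.2, 142.0]
tcp_rot: [3.139, -0.007, 0.007]
contact_force: [0.4, -0.1, -1.7]
opening: 0.686
grasp_force: 65.0
eef_pos: [544.5, 74.6, 138.9]
tcp_rot: [-3.141, -0.001, 0.01]
contact_force: [1.5, -1.0, -1.6]
opening: 0.686
grasp_force: 64.9
clock: 16.1
eef_pos: [549.0, 121.4, 138.2]
tcp_rot: [3.141, 0.0, 0.009]
contact_force: [0.6, 0.2, -1.5]
opening: 0.688
grasp_force: 65.0
```

```bash
python3 -m crank '[[0.0005,-0.0013,0.03,0,0,0,0.7],[0.0005,-0.0013,0.045,0,0,0,0.7],[0.0005,-0.0013,0.05,0,0,0,0.7],[0.0005,-0.0013,0.0535,0,0,0,0.7],[0.0005,-0.0013,0.0535,0,0,0,0.7]]'|sed -n 2,6p
python3 -m crank '[[0,0,0,0,0,0,0.7],[0,0,0,0,0,0,0.2],[0,0,0,0,0,0,0],[0,0,0,0,0,0,0],[0,0,0,0,0,0,0]]'|sed -n 2,6p
python3 -m crank '[[0,0,-0.02,0,0,0,0],[0,0,-0.06,0,0,0,0],[0,0.04,-0.09,0,0,0,0],[-0.01,0.09,-0.11,0,0,0,0],[-0.02,0.14,-0.11,0,0,0,0]]'|sed -n 2,3p
python3 -m crank '[[-0.01,0.045,0,0,0,0,0],[-0.02,0.09,0,0,0,0,0],[-0.03,0.135,0,0,0,0,0],[-0.04,0.18,0,0,0,0,0],[-0.04,0.22,0,0,0,0,0]]'|sed -n 2,3p
python3 -m crank '[[0,0.04,0,0,0,0,0],[0,0.07,0,0,0,0,0],[0,0.07,0,0,0,0,0],[0,0.07,0,0,0,0,0]]'
python3 -c "
from h import *
f=grab('top')
for x in slabs(f,lambda c:81 if 190<c[0]<245 else (13 if c[0]<200 else 35.6)):print(x)
g=grab('side');save(g,'s5.png',(180,160,400,330),3.4)
"
```

```text
eef_pos: [550.0, 123.4, 84.8]
tcp_rot: [3.142, 0.0, 0.009]
contact_force: [-0.8, 0.8, -2.1]
opening: 0.682
grasp_force: 65.0
eef_pos: [549.9, 123.7, 84.8]
tcp_rot: [-3.142, -0.0, 0.01]
contact_force: [-0.7, 0.1, 0.1]
opening: 0.999
grasp_force: 0.0
eef_pos: [533.7, -12.1, 197.4]
tcp_rot: [3.141, -0.005, 0.012]
eef_pos: [492.9, -233.5, 194.6]
tcp_rot: [3.142, 0.0, 0.009]
clock: 18.5
eef_pos: [494.7, -301.7, 194.2]
tcp_rot: [-3.141, 0.0, 0.008]
contact_force: [-0.2, 0.3, -0.3]
opening: 0.999
grasp_force: 0.0
(array([118., 226.]), array([498.6, 416.8]), array([56., 79.]), 0.122, 440)
(array([215., 201.]), array([550.5, 122.7]), array([ 60., 111.]), 0.011, 732)
(array([351., 181.]), array([ 607.5, -284.5]), array([ 58., 109.]), 0.155, 605)
```

View pics/s5.png

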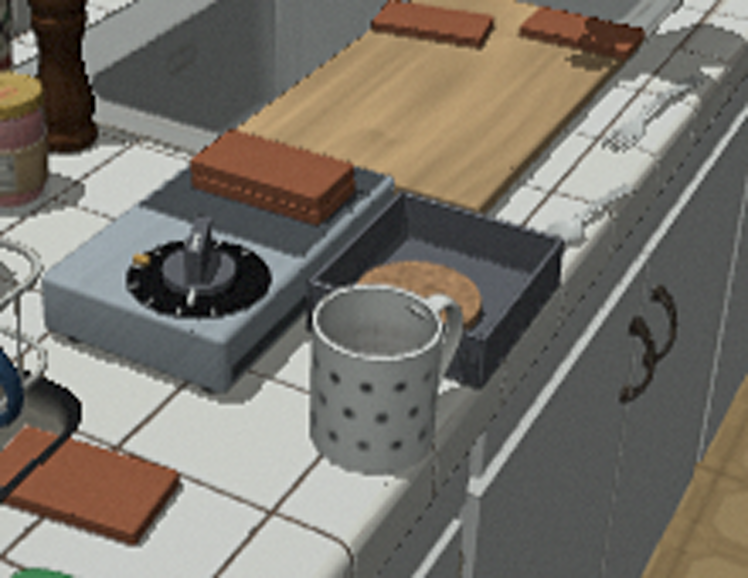

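Two slabs are piled squarely at about (272,175) in the crop. The trivet is still in the tub. The third slab comes next.

```bash
python3 -m crank '[[-0.009,0.02,0.03,0,0,0,0],[-0.0184,0.0426,0.06,0,0,0,0],[-0.0184,0.0426,0.1,0,0,0,0],[-0.0184,0.0426,0.13,0,0,0,0],[-0.0184,0.0426,0.13,0,0,0,0]]'|sed -n 1,2p
python3 -m crank '[[0,0,0,0,0,0,0],[0,0,0,0,0,0,0]]'
python3 -c "
from h import *
f=grab('top')
for x in slabs(f,lambda c:81 if 190<c[0]<245 else (13 if c[0]<200 else 35.6)):print(x)"
```

```text
clock: 19.1
eef_pos: [474.8, -341.5, 60.9]
clock: 19.3
eef_pos: [478.3, -344.5, 66.3]
tcp_rot: [3.14, -0.002, 0.011]
contact_force: [0.3, 1.0, -0.3]
opening: 1.002
grasp_force: 0.0
(array([118., 226.]), array([498.6, 416.8]), array([56., 79.]), 0.122, 440)
(array([215., 201.]), array([550.6, 122.7]), array([ 60., 111.]), 0.011, 733)
(array([351., 181.]), array([ 609. , -284.2]), array([ 56., 107.]), 0.177, 593)
```

Down to 39, grip and carry. The slab offset is about 0, so the target is (550.5, 122.7).

```bash
python3 -m crank '[[-0.0015,0,0.01,0,0,0,0],[-0.0015,0,0.02,0,0,0,0],[-0.0015,0,0.0272,0,0,0,0],[-0.0015,0,0.0272,0,0,0,0],[-0.0015,0,0.0272,0,0,0,0]]'|sed -n 2,5p
python3 -m crank '[[0,0,0,0,0,0,0.5],[0,0,0,0,0,0,0.7],[0,0,0,0,0,0,0.7],[0,0,0,0,0,0,0.7],[0,0,0,0,0,0,0.7]]'
python3 -m crank '[[0,0,-0.01,0,0,0,0.7],[0,0,-0.04,0,0,0,0.7],[0,0,-0.08,0,0,0,0.7],[0.008,-0.03,-0.11,0,0,0,0.7],[0.016,-0.07,-0.11,0,0,0,0.7]]' 60|sed -n 2,6p
python3 -m crank '[[0.008,-0.045,0,0,0,0,0.7],[0.016,-0.09,0,0,0,0,0.7],[0.024,-0.135,0,0,0,0,0.7],[0.032,-0.18,0,0,0,0,0.7],[0.04,-0.225,0,0,0,0,0.7]]'|sed -n 2,6p
python3 -m crank '[[0.007,-0.045,0,0,0,0,0.7],[0.014,-0.09,0,0,0,0,0.7],[0.021,-0.13,0,0,0,0,0.7],[0.022,-0.17,0,0,0,0,0.7],[0.022,-0.17,0,0,0,0,0.7]]'
python3 -m crank '[[0,0,0,0,0,0,0.7],[0,0,0,0,0,0,0.7]]'
```

```text
eef_pos: [475.3, -344.3, 36.8]
tcp_rot: [-3.141, 0.001, 0.01]
contact_force: [1.1, -0.5, 0.2]
opening: 0.996
clock: 20.35
eef_pos: [475.9, -344.7, 37.9]
tcp_rot: [3.141, -0.001, 0.01]
contact_force: [-1.8, 0.2, 5.0]
opening: 0.686
grasp_force: 65.1
eef_pos: [493.5, -276.1, 152.2]
tcp_rot: [3.137, -0.007, 0.007]
contact_force: [1.7, 0.3, -2.5]
opening: 0.682
grasp_force: 65.0
eef_pos: [528.7, -47.1, 147.9]
tcp_rot: [3.141, -0.001, 0.01]
contact_force: [0.0, -0.1, -1.0]
opening: 0.682
grasp_force: 65.0
clock: 21.85
eef_pos: [549.2, 125.6, 147.9]
tcp_rot: [-3.14, -0.001, 0.013]
contact_force: [0.5, -1.2, -1.7]
opening: 0.685
grasp_force: 65.0
clock: 22.05
eef_pos: [548.7, 120.7, 147.4]
tcp_rot: [3.141, 0.0, 0.01]
contact_force: [-0.2, -0.5, -1.8]
opening: 0.685
grasp_force: 65.0
```

```bash
python3 -m crank '[[0.001,-0.0015,0.03,0,0,0,0.7],[0.001,-0.0015,0.042,0,0,0,0.7],[0.001,-0.0015,0.047,0,0,0,0.7],[0.001,-0.0015,0.0506,0,0,0,0.7],[0.001,-0.0015,0.0506,0,0,0,0.7]]'|sed -n 2,6p
python3 -m crank '[[0,0,0,0,0,0,0.7],[0,0,0,0,0,0,0.2],[0,0,0,0,0,0,0],[0,0,0,0,0,0,0],[0,0,0,0,0,0,0]]'|sed -n 2,6p
python3 -m crank '[[0,0,-0.02,0,0,0,0],[0,0,-0.06,0,0,0,0],[0,0.04,-0.09,0,0,-0.05,0],[0.01,0.09,-0.1,0,0,-0.1,0],[0.02,0.14,-0.1,0,0,-0.15,0]]'|sed -n 2,3p
python3 -c "
from h import *
s=r.sense();print(s['eef_pos'],s['tcp_rot'])
f=grab('top')
for x in slabs(f,lambda c:94 if 190<c[0]<245 else (13 if c[0]<200 else 35.6)):print(x)"
```

```text
eef_pos: [550.2, 122.5, 96.9]
tcp_rot: [3.142, -0.0, 0.009]
contact_force: [-0.3, 0.1, -0.7]
opening: 0.684
grasp_force: 65.1
eef_pos: [550.1, 122.9, 96.8]
tcp_rot: [-3.141, -0.0, 0.01]
contact_force: [-0.5, 0.2, -0.9]
opening: 0.999
grasp_force: 0.0
eef_pos: [572.0, -15.1, 199.1]
tcp_rot: [3.141, -0.004, 0.164]
[572.04346609 -15.05294014 199.14251362] [ 3.14080776 -0.00422382  0.1637557 ]
(array([118., 226.]), array([498.7, 416.9]), array([56., 79.]), 0.127, 441)
(array([215., 200.]), array([550., 122.]), array([ 60., 111.]), 0.016, 746)
(array([351., 181.]), array([ 608.9, -284.6]), array([ 58., 107.]), 0.164, 596)
```

```bash
python3 -m crank '[[-0.001,0.045,0,0,0,0,0],[-0.002,0.09,0,0,0,0,0],[-0.003,0.135,0,0,0,0,0],[-0.004,0.18,0,0,0,0,0],[-0.005,0.225,0,0,0,0,0]]'|sed -n 1,2p
python3 -m crank '[[-0.002,0.03,0.03,0,0,0,0],[-0.002,0.043,0.07,0,0,0,0],[-0.002,0.043,0.11,0,0,0,0],[-0.002,0.043,0.13,0,0,0,0],[-0.002,0.043,0.13,0,0,0,0]]'|sed -n 1,2p
python3 -m crank '[[0,0,0,0,0,0,0],[0,0,0,0,0,0,0]]'
python3 -c "
from h import *
f=grab('side');
for x in slabs(f,lambda c:35.6):print(x)"
```

```text
clock: 24.1
eef_pos: [601.6, -238.8, 196.6]
clock: 24.6
eef_pos: [604.1, -278.8, 62.9]
clock: 24.8
eef_pos: [607.7, -280.1, 68.4]
tcp_rot: [3.14, -0.002, 0.16]
contact_force: [0.8, -0.4, -0.0]
opening: 0.997
grasp_force: 0.0
(array([207., 304.]), array([478.6, 444.9]), array([65., 79.]), 0.132, 790)
(array([184., 295.]), array([532.6, 451.7]), array([20., 61.]), 1.634, 164)
(array([259., 208.]), array([589.7,  60.5]), array([125., 143.]), 0.063, 842)
```

```bash
python3 -m crank '[[0.0006,0.0045,0,0,0,0,0],[0.0006,0.0045,0.015,0,0,0,0],[0.0006,0.0045,0.0295,0,0,0,0],[0.0006,0.0045,0.0295,0,0,0,0],[0.0006,0.0045,0.0295,0,0,0,0]]'|sed -n 2,5p
python3 -m crank '[[0,0,0,0,0,0,0.5],[0,0,0,0,0,0,0.7],[0,0,0,0,0,0,0.7],[0,0,0,0,0,0,0.7],[0,0,0,0,0,0,0.7]]'
python3 -m crank '[[0,0,-0.01,0,0,0,0.7],[0,0,-0.04,0,0,0,0.7],[0,0,-0.08,0,0,0,0.7],[0,-0.03,-0.12,0,0,0,0.7],[0.001,-0.071,-0.125,0,0,0,0.7]]' 60|sed -n 2,6p
python3 -m crank '[[0.0007,-0.045,0,0,0,0,0.7],[0.0014,-0.09,0,0,0,0,0.7],[0.002,-0.135,0,0,0,0,0.7],[0.003,-0.18,0,0,0,0,0.7],[0.0035,-0.22,0,0,0,0,0.7]]'|sed -n 2,6p
python3 -m crank '[[0.0005,-0.04,0,0,0,0.075,0.7],[0.001,-0.08,0,0,0,0.148,0.7],[0.002,-0.12,0,0,0,0.148,0.7],[0.002,-0.12,0,0,0,0.148,0.7],[0.002,-0.12,0,0,0,0.148,0.7]]'
python3 -m crank '[[0,0,0,0,0,0,0.7],[0,0,0,0,0,0,0.7]]'
```

```text
eef_pos: [607.1, -283.8, 35.9]
tcp_rot: [-3.14, 0.002, 0.16]
contact_force: [0.1, -0.1, 0.1]
opening: 1.001
clock: 25.85
eef_pos: [608.4, -284.4, 37.9]
tcp_rot: [3.141, -0.001, 0.16]
contact_force: [0.1, 0.1, 6.4]
opening: 0.684
grasp_force: 65.5
eef_pos: [600.1, -215.5, 167.7]
tcp_rot: [3.137, -0.007, 0.157]
contact_force: [0.6, 0.5, -0.6]
opening: 0.684
grasp_force: 65.0
eef_pos: [565.1, 5.9, 162.5]
tcp_rot: [-3.141, 0.0, 0.16]
contact_force: [0.2, 0.1, -1.8]
opening: 0.681
grasp_force: 64.9
clock: 27.35
eef_pos: [548.4, 123.5, 162.3]
tcp_rot: [3.141, 0.0, 0.014]
contact_force: [0.5, -0.3, -1.6]
opening: 0.681
grasp_force: 65.0
clock: 27.55
eef_pos: [548.9, 121.6, 162.1]
tcp_rot: [3.141, 0.0, 0.011]
contact_force: [-0.3, -0.6, -1.6]
opening: 0.686
grasp_force: 65.0
```

```bash
python3 -m crank '[[0.0008,-0.0009,0.03,0,0,0,0.7],[0.0008,-0.0009,0.042,0,0,0,0.7],[0.0008,-0.0009,0.048,0,0,0,0.7],[0.0008,-0.0009,0.0523,0,0,0,0.7],[0.0008,-0.0009,0.0523,0,0,0,0.7]]'|sed -n 2,6p
python3 -m crank '[[0,0,0,0,0,0,0.7],[0,0,0,0,0,0,0.2],[0,0,0,0,0,0,0],[0,0,0,0,0,0,0],[0,0,0,0,0,0,0]]'|sed -n 2,6p
python3 -m crank '[[0,0,-0.02,0,0,0,0],[0,0,-0.06,0,0,0,0],[-0.03,-0.01,-0.1,0,0,-0.05,0],[-0.06,-0.04,-0.11,0,0,-0.1,0],[-0.1,-0.07,-0.11,0,0,-0.114,0]]'|sed -n 2,3p
python3 -c "
from h import *
s=r.sense();print(s['eef_pos'],s['tcp_rot'])
f=grab('top');save(f,'t6.png',(90,180,250,270),4.8)
for x in slabs(f,lambda c:107 if 190<c[0]<245 else (13 if c[0]<200 else 35.6)):print(x)
f=grab('side');save(f,'s6.png',(160,260,260,330),7)"
```

```text
eef_pos: [549.9, 123.4, 109.9]
tcp_rot: [3.142, -0.0, 0.011]
contact_force: [-0.1, -0.1, -1.5]
opening: 0.684
grasp_force: 65.0
eef_pos: [549.7, 123.7, 110.0]
tcp_rot: [-3.142, -0.0, 0.012]
contact_force: [1.0, -0.3, 0.1]
opening: 1.0
grasp_force: 0.0
eef_pos: [449.9, 193.4, 222.3]
tcp_rot: [-3.14, -0.005, 0.126]
[449.93713625 193.43720379 222.34452673] [-3.1400052  -0.00535639  0.12561678]
(array([117., 227.]), array([498.5, 418.3]), array([53., 79.]), 0.122, 372)
(array([215., 199.]), array([550.8, 122.3]), array([ 59., 110.]), 3.13, 740)
```

View pics/s6.png

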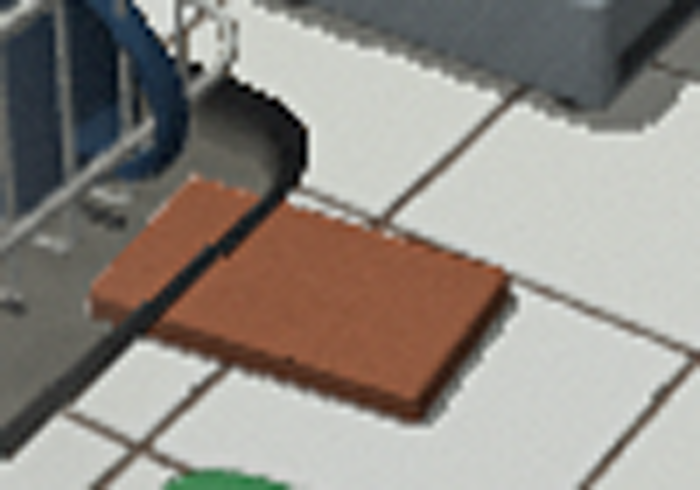

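View pics/t6.png

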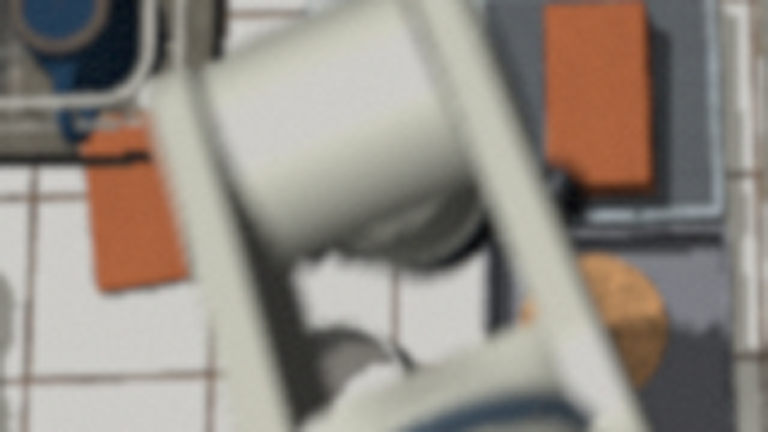

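The wet tray's rim only overlaps the slab visually, and the slab lies flat on the worktop. The pile of four is square. I'll grip the last slab about 24 mm nearer to me than its centre, so the hand stays clear of the rack.

```bash
python3 -m crank '[[0.013,-0.043,0,0,0,0,0],[0.026,-0.086,0,0,0,0,0],[0.039,-0.129,0,0,0,0,0],[0.052,-0.172,0,0,0,0,0],[0.0646,-0.2152,0,0,0,0,0]]'|sed -n 1,2p
python3 -m crank '[[0,0,0.03,0,0,0,0],[0,0,0.07,0,0,0,0],[0,0,0.11,0,0,0,0],[0,0,0.15,0,0,0,0],[0,0,0.17,0,0,0,0]]'|sed -n 1,2p
python3 -m crank '[[0,0,0,0,0,0,0],[0,0,0,0,0,0,0],[0,0,0,0,0,0,0]]'
python3 -c "
from h import *
f=grab('side');
for x in slabs(f,lambda c:13 if c[1]>250 else 107):print(x)"
```

```text
clock: 29.65
eef_pos: [486.2, 415.7, 219.6]
clock: 30.15
eef_pos: [484.5, 412.5, 46.0]
clock: 30.45
eef_pos: [486.9, 414.8, 51.4]
tcp_rot: [-3.14, -0.002, 0.126]
contact_force: [-0.6, 0.7, 0.2]
opening: 0.998
grasp_force: 0.0
(array([204., 305.]), array([495.8, 424.6]), array([66., 82.]), 0.14, 368)
(array([182., 296.]), array([550.6, 432.9]), array([20., 60.]), 1.652, 127)
(array([259., 206.]), array([529.6, 163.4]), array([128., 142.]), 0.009, 1016)
```

```bash
python3 -m crank '[[0,0,0.015,0,0,0,0],[0,0,0.028,0,0,0,0],[0,0,0.0345,0,0,0,0],[0,0,0.0345,0,0,0,0],[0,0,0.0345,0,0,0,0]]'|sed -n 2,5p
python3 -m crank '[[0,0,0,0,0,0,0.5],[0,0,0,0,0,0,0.7],[0,0,0,0,0,0,0.7],[0,0,0,0,0,0,0.7],[0,0,0,0,0,0,0.7]]' 90
python3 -m crank '[[0,0,-0.01,0,0,0,0.7],[0,0,-0.03,0,0,0,0.7],[0,0,-0.05,0,0,0,0.7],[0,0,-0.05,0,0,0,0.7]]'
python3 -c "
from h import *
f=grab('top');zz=r.sense()['eef_pos'][2]
for x in slabs(f,lambda c:zz-3 if c[0]<180 else 107,amin=60):print(x)
f=grab('side');save(f,'s7.png',(150,200,300,330),4.5)"
```

```text
eef_pos: [485.7, 413.9, 14.9]
tcp_rot: [3.141, 0.001, 0.126]
contact_force: [0.0, 0.1, 0.3]
opening: 0.997
clock: 31.5
eef_pos: [486.4, 414.5, 16.4]
tcp_rot: [-3.141, -0.001, 0.126]
contact_force: [-0.2, 0.1, 5.9]
opening: 0.674
grasp_force: 96.4
clock: 31.9
eef_pos: [487.4, 415.3, 68.4]
tcp_rot: [-3.139, -0.004, 0.126]
contact_force: [0.7, 0.1, -1.3]
opening: 0.674
grasp_force: 96.1
(array([118., 211.]), array([530.7, 406.5]), array([31., 33.]), 0.094, 78)
(array([214., 199.]), array([549.8, 122.3]), array([ 59., 112.]), 3.13, 764)
```

View pics/s7.png

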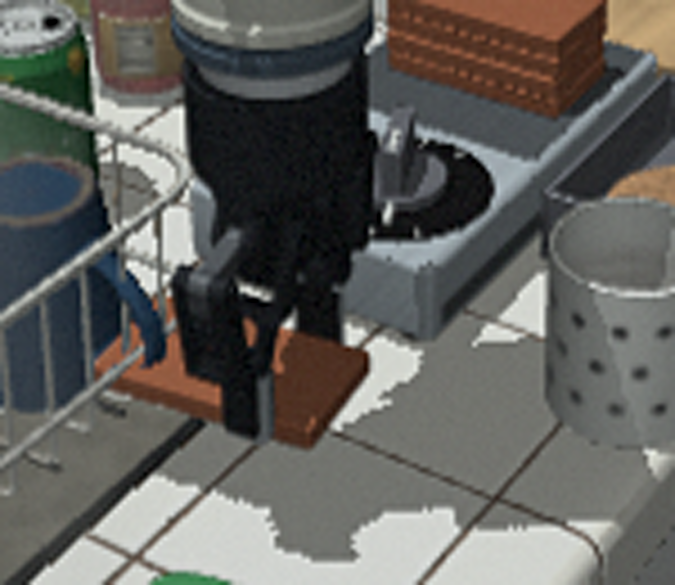

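```bash
python3 -m crank '[[-0.03,0,0,0,0,0,0.7],[-0.07,0,-0.01,0,0,0,0.7],[-0.09,0,-0.05,0,0,0,0.7],[-0.09,0,-0.1,0,0,0,0.7],[-0.09,0,-0.12,0,0,0,0.7]]'|sed -n 2,6p
python3 -m crank '[[0,0.03,0,0,0,0.06,0.7],[0,0.07,0,0,0,0.115,0.7],[0,0.11,0,0,0,0.115,0.7],[0,0.11,0,0,0,0.115,0.7],[0,0.11,0,0,0,0.115,0.7]]'
python3 -c "
from h import *
f=grab('top');s=r.sense();zz=s['eef_pos'][2];print(s['eef_pos'],s['tcp_rot'])
for n in('top','side'):
  f=grab(n)
  for x in slabs(f,lambda c:zz-3,amin=60):print(x)
save(f,'s8.png',(150,130,350,290),4)"
```

```text
eef_pos: [396.7, 403.6, 188.4]
tcp_rot: [-3.14, -0.002, 0.127]
contact_force: [1.7, 1.1, -2.0]
opening: 0.669
grasp_force: 96.7
clock: 33.0
eef_pos: [410.2, 292.8, 184.6]
tcp_rot: [3.141, 0.001, 0.009]
contact_force: [0.7, 0.9, -1.0]
opening: 0.673
grasp_force: 96.7
[410.35666591 293.58863574 184.79448044] [3.14152117e+00 5.49168279e-04 9.95825894e-03]
(array([155., 226.]), array([463.1, 281.1]), array([32., 58.]), 3.102, 134)
(array([214., 199.]), array([534.4, 117.1]), array([ 56., 105.]), 3.13, 766)
(array([250., 207.]), array([478.3, 289.3]), array([ 56., 148.]), 2.153, 593)
```

View pics/s8.png

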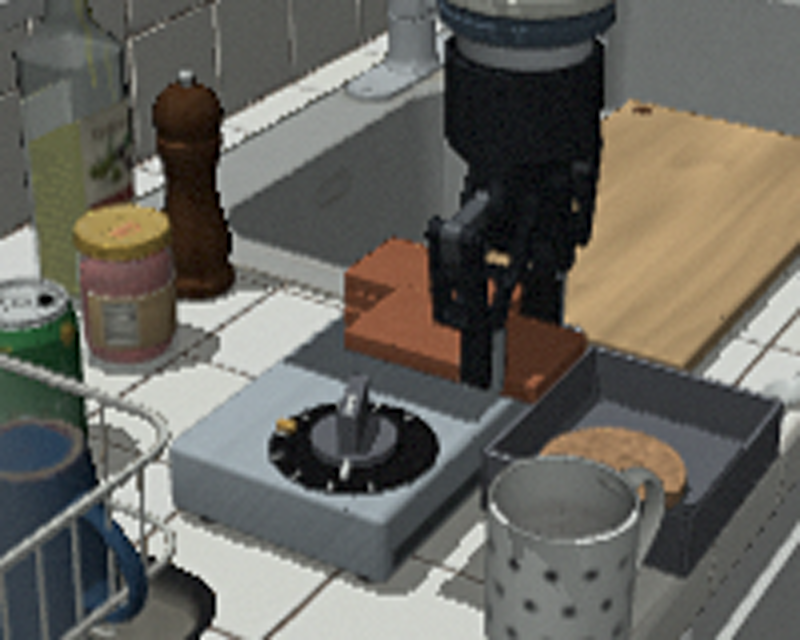

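```bash
python3 -c "
from h import *
f=grab('side')
print(ray(f,[[150+p[0]/4,130+p[1]/4] for p in((524,376),(347,334),(585,339))],181.8).round(1))
print(ray(f,[[150+p[0]/4,130+p[1]/4] for p in((524,400),(347,357))],168.8).round(1))
s=r.sense();print(s['eef_pos'])"
```

```text
[[386.1 322.8 181.8]
 [480.9 333.9 181.8]
 [377.1 274.7 181.8]]
[[385.2 323.4 168.8]
 [480.7 334.4 168.8]]
[410.29167777 294.42090014 184.97359784]
```

```bash
python3 -m crank '[[0.026,0.04,0,0,0,0,0.7],[0.052,0.08,0,0,0,0,0.7],[0.078,0.12,0,0,0,0,0.7],[0.1,0.15,0,0,0,0,0.7],[0.1133,0.171,0,0,0,0,0.7]]'|sed -n 2,6p
python3 -m crank '[[0,0,0,0,0,0,0.7],[0,0,0.02,0,0,0,0.7],[0,0,0.04,0,0,0,0.7],[0,0,0.04,0,0,0,0.7],[0,0,0.04,0,0,0,0.7]]'
python3 -m crank '[[0,0,0,0,0,0,0.7],[0,0,0,0,0,0,0.7]]'
python3 -c "
from h import *
f=grab('side');save(f,'s9.png',(220,150,330,240),7)
for n in('top','side'):
  f=grab(n)
  for x in slabs(f,lambda c:r.sense()['eef_pos'][2]-3,amin=60):print(x)
"
```

```text
eef_pos: [527.2, 122.6, 185.2]
tcp_rot: [3.141, -0.001, 0.011]
contact_force: [-0.2, 1.1, -0.3]
opening: 0.677
grasp_force: 96.8
clock: 34.2
eef_pos: [525.1, 124.7, 145.2]
tcp_rot: [3.142, 0.001, 0.012]
contact_force: [0.7, 0.7, -0.5]
opening: 0.675
grasp_force: 96.7
clock: 34.4
eef_pos: [526.1, 124.3, 146.3]
tcp_rot: [-3.141, -0.002, 0.011]
contact_force: [-0.3, -0.3, -1.7]
opening: 0.677
grasp_force: 96.7
(array([253., 210.]), array([504.2, 242.9]), array([ 74., 115.]), 3.14, 483)
(array([248., 186.]), array([566. , 139.2]), array([71., 73.]), 1.601, 218)
```

View pics/s9.png

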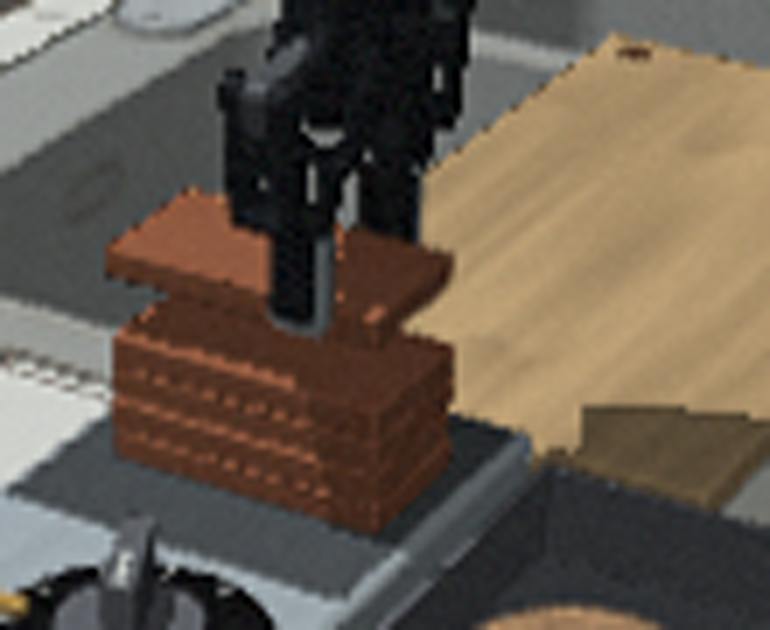

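The held slab is 1–2 cm above the pile. Its far left corner is at about (106,250), against (114,337) for the pile. I'll compare these corners by rays.

```bash
python3 -c "
from h import *
f=grab('side');o=lambda p:[220+p[0]/7,150+p[1]/7]
print(ray(f,[o((106,250)),o((378,318)),o((453,258))],142.9).round(1));print(ray(f,[o((114,337)),o((374,412)),o((453,347))],107).round(1))
s=r.sense();print(s['eef_pos'])"
```

```text
[[597.8 163.5 142.9]
 [491.7 157.9 142.9]
 [491.8 103.6 142.9]]
[[597.2 159.8 107. ]
 [491.7 158.6 107. ]
 [491.1 101.8 107. ]]
[525.74944095 123.92628245 145.77346313]
```

```bash
python3 -m crank '[[0,0.0015,0.008,0,0,0,0.7],[0,0.0015,0.016,0,0,0,0.7],[0,0.0015,0.0213,0,0,0,0.7],[0,0.0015,0.0213,0,0,0,0.7],[0,0.0015,0.0213,0,0,0,0.7]]'|sed -n 2,6p
python3 -m crank '[[0,0,0,0,0,0,0.7],[0,0,0,0,0,0,0.2],[0,0,0,0,0,0,0],[0,0,0,0,0,0,0],[0,0,0,0,0,0,0]]'|sed -n 2,6p
python3 -m crank '[[0,0,-0.02,0,0,0,0],[0,0,-0.06,0,0,0,0],[0,0.04,-0.09,0,0,0,0],[-0.01,0.09,-0.1,0,0,0,0],[-0.02,0.14,-0.1,0,0,0,0]]'|sed -n 2,3p
python3 -c "
from h import *
s=r.sense();print(s['eef_pos'],s['tcp_rot'])
f=grab('top');save(f,'t10.png',(145,165,255,235),7)
for x in slabs(f,lambda c:120 if 190<c[0]<245 else 35.6):print(x)
g=grab('side');save(g,'s10.png',(190,180,330,270),5.6)
for x in slabs(g,lambda c:120):print(x)"
```

```text
eef_pos: [525.4, 122.2, 123.5]
tcp_rot: [3.141, 0.001, 0.011]
contact_force: [-0.2, 0.3, -1.2]
opening: 0.671
grasp_force: 96.8
eef_pos: [525.6, 122.4, 124.0]
tcp_rot: [-3.142, -0.0, 0.011]
contact_force: [-0.7, 0.0, 0.2]
opening: 1.001
grasp_force: 0.0
eef_pos: [508.6, -16.1, 226.2]
tcp_rot: [3.141, -0.004, 0.013]
[508.60157915 -16.08562888 226.17307447] [ 3.1413266  -0.00431382  0.01255718]
(array([214., 198.]), array([550.5, 122. ]), array([ 61., 110.]), 0.025, 775)
(array([259., 205.]), array([532.1, 174.5]), array([116., 181.]), 1.905, 1154)
```

View pics/t10.png

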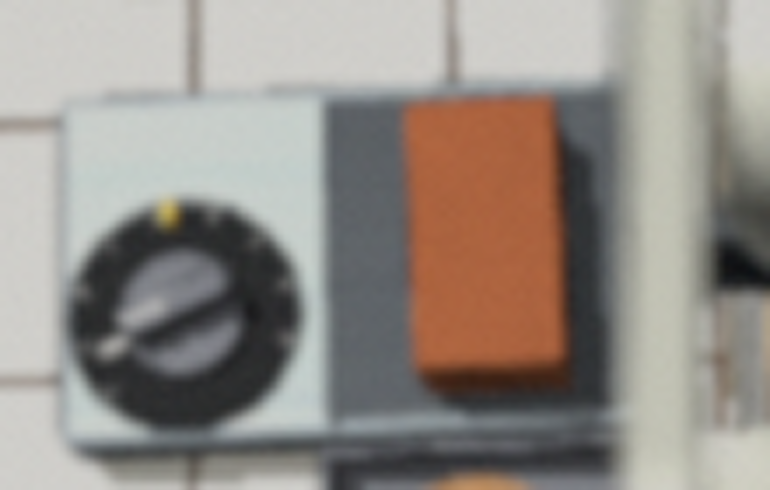

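View pics/s10.png

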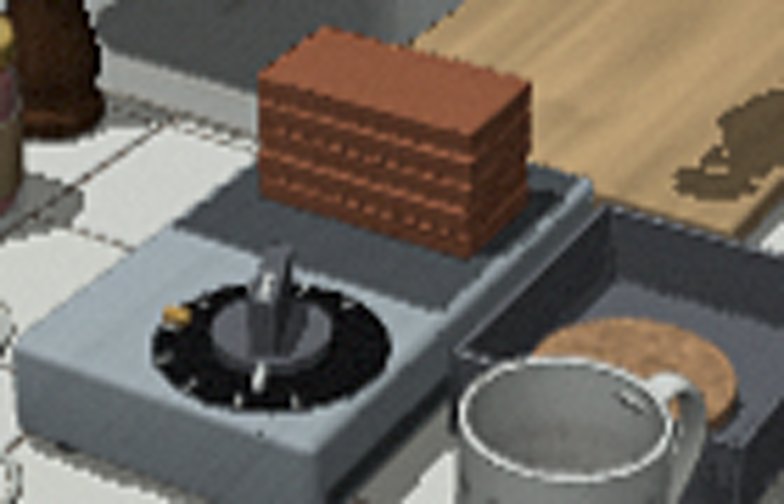

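The pile of five stands square at (550,122). In the top crop the dial scale is centred at about (184,314), the nib tip at about (98,352) and the inner end of the marker at about (169,226). Next I'll measure the dial by masks.

```bash
cat > d.py <<'E'
from h import *
f=grab("top")
hsv=cv2.cvtColor(f["image"],cv2.COLOR_RGB2HSV)
m=np.zeros(hsv.shape[:2],np.uint8);m[190:230,152:192]=cv2.inRange(hsv,(0,0,0),(180,255,75))[190:230,152:192]
c=max(cv2.findContours(m,0,1)[0],key=cv2.contourArea)[:,0]
P=cv2.convexHull(ray(f,c,55)[:,:2].astype(np.float32));cc,rad=cv2.minEnclosingCircle(P);print("scale",cc,rad,"ellipse",cv2.fitEllipse(P))
m=cv2.inRange(hsv,(18,70,90),(38,255,255))[188:202,160:178];ys,xs=np.nonzero(m)
b=ray(f,[xs.mean()+160,ys.mean()+188],60)[0][:2]
o=lambda p:[145+p[0]/7-.5,165+p[1]/7-.5]
n=ray(f,[o((98,352)),o((168,226))],60)[:,:2]
for C in(np.array(cc),np.array([533,250.])):
    print(C,"marker",np.arctan2(*(b-C)[::-1]),np.hypot(*(b-C)),"nib",np.arctan2(*(n[0]-C)[::-1]),np.hypot(*(n[0]-C)),"mt",np.arctan2(*(n[1]-C)[::-1]),np.hypot(*(n[1]-C)))
# panel box corners at z=55
print("warmer corners",ray(f,[o(p) for p in((62,100),(66,440),(325,94),(332,428))],55)[:,:2].round(1).tolist())
E
python3 d.py
```

```text
scale (533.2503662109375, 253.64108276367188) 45.71623611450195 ellipse ((533.3510131835938, 253.767578125), (89.19123077392578, 90.70695495605469), 76.77070617675781)
[533.25036621 253.64108276] marker 0.12478385726859523 42.804435118663406 nib 1.9539087331440064 37.97452195198472 mt 0.16837295902162872 38.801103577361125
[533. 250.] marker 0.20692311794821133 43.653202996032434 nib 1.9153103468965431 41.288810704477534 mt 0.2575910410260338 39.81645837493173
warmer corners [[628.6, 306.1], [483.5, 302.7], [627.5, 194.8], [484.8, 192.7]]
```

```bash
python3 -m crank '[[0.005,-0.045,0,0,0,0,0.2],[0.01,-0.09,0,0,0,0,0.4],[0.015,-0.135,0,0,0,0,0.5],[0.02,-0.18,0,0,0,0,0.5],[0.025,-0.225,0,0,0,0,0.5]]' 40|sed -n 1,2p
python3 -m crank '[[0.003,-0.045,0,0,0,-0.14,0.5],[0.003,-0.045,0,0,0,-0.28,0.5],[0.003,-0.045,0,0,0,-0.42,0.5],[0.003,-0.045,0,0,0,-0.56,0.5],[0.003,-0.045,0,0,0,-0.7,0.5]]'|sed -n 1,3p
python3 -m crank '[[0,0,0,0,0,-0.14,0.5],[0,0,0,0,0,-0.28,0.5],[0,0,0,0,0,-0.42,0.5],[0,0,0,0,0,-0.56,0.5],[0,0,0,0,0,-0.7,0.5]]'|sed -n 1,3p
python3 -m crank '[[0,0,0,0,0,-0.14,0.5],[0,0,0,0,0,-0.28,0.5],[0,0,0,0,0,-0.42,0.5],[0,0,0,0,0,-0.543,0.5],[0,0,0,0,0,-0.543,0.5]]'
python3 -m crank '[[0,0,0,0,0,0,0.5],[0,0,0,0,0,0,0.5]]'
cat > go.py <<'E'
from h import *
import sys
s=r.sense();t=np.array([float(v) for v in sys.argv[1:4]])
print((R.from_euler("xyz",s["tcp_rot"]).inv().apply(t-s["eef_pos"])/1000).round(4),s["tcp_rot"],s["qpos"][5])
E
python3 go.py 533.3 253.2 120
```

```text
clock: 36.75
eef_pos: [529.8, 213.5, 223.8]
clock: 37.25
eef_pos: [532.0, 256.9, 223.5]
tcp_rot: [-3.141, 0.0, 0.718]
clock: 37.75
eef_pos: [532.1, 256.7, 223.6]
tcp_rot: [-3.141, -0.0, 1.418]
clock: 38.25
eef_pos: [532.2, 256.5, 223.6]
tcp_rot: [-3.141, -0.0, 1.957]
contact_force: [0.9, 1.0, 0.5]
opening: 0.5
grasp_force: 0.0
clock: 38.45
eef_pos: [532.5, 255.8, 223.8]
tcp_rot: [-3.141, -0.0, 1.952]
contact_force: [-0.7, -0.1, -0.2]
opening: 0.499
grasp_force: 0.0
[-0.0027 -0.0002  0.1038] [-3.14141233e+00 -9.06643095e-05  1.95156005e+00] 0.06438198442943908
```

```bash
python3 -m crank '[[-0.0027,0,0.04,0,0,0,0.5],[-0.0027,0,0.08,0,0,0,0.5],[-0.0027,0,0.104,0,0,0,0.5],[-0.0027,0,0.104,0,0,0,0.5],[-0.0027,0,0.104,0,0,0,0.5]]'|sed -n 1,2p
python3 go.py 533.3 253.2 89
```

```text
clock: 38.95
eef_pos: [533.9, 253.0, 120.3]
[ 0.0004 -0.0004  0.0313] [-3.14127980e+00 -2.80530776e-05  1.95275705e+00] 0.0579193790036222
```

```bash
python3 -m crank '[[0,0,0.012,0,0,0,0.5],[0,0,0.022,0,0,0,0.5],[0,0,0.031,0,0,0,0.5],[0,0,0.031,0,0,0,0.5],[0,0,0.031,0,0,0,0.5]]'|sed -n 2,6p
python3 -m crank '[[0,0,0,0,0,0,0.6],[0,0,0,0,0,0,0.8],[0,0,0,0,0,0,1],[0,0,0,0,0,0,1],[0,0,0,0,0,0,1]]' 30
python3 -m crank '[[0,0,0,0,0,0,1],[0,0,0,0,0,0,1],[0,0,0,0,0,0,1]]' 30
```

```text
eef_pos: [533.6, 252.7, 88.8]
tcp_rot: [-3.141, 0.0, 1.954]
contact_force: [0.7, -0.2, 0.6]
opening: 0.498
grasp_force: 0.0
clock: 39.95
eef_pos: [533.5, 252.8, 89.4]
tcp_rot: [-3.142, -0.0, 1.954]
contact_force: [-2.7, 0.5, 6.2]
opening: 0.13
grasp_force: 32.2
clock: 40.25
eef_pos: [533.6, 252.8, 89.4]
tcp_rot: [-3.141, -0.0, 1.954]
contact_force: [-2.8, 0.9, 5.7]
opening: 0.131
grasp_force: 32.2
```

The bar is gripped. Now I'll turn it 1.80 rad clockwise.

```bash
for i in 1; do :; done
python3 -m crank '[[0,0,0,0,0,0.12,1],[0,0,0,0,0,0.24,1],[0,0,0,0,0,0.36,1],[0,0,0,0,0,0.48,1],[0,0,0,0,0,0.6,1]]' 30|sed -n 2,6p
python3 -m crank '[[0,0,0,0,0,0.12,1],[0,0,0,0,0,0.24,1],[0,0,0,0,0,0.36,1],[0,0,0,0,0,0.48,1],[0,0,0,0,0,0.6,1]]' 30|sed -n 2,6p
python3 -m crank '[[0,0,0,0,0,0.12,1],[0,0,0,0,0,0.24,1],[0,0,0,0,0,0.36,1],[0,0,0,0,0,0.48,1],[0,0,0,0,0,0.6,1]]' 30|sed -n 2,6p
python3 -m crank '[[0,0,0,0,0,0,1],[0,0,0,0,0,0,1],[0,0,0,0,0,0,1]]'
python3 -m crank '[[0,0,0,0,0,0,0.8],[0,0,0,0,0,0,0.6],[0,0,0,0,0,0,0.5],[0,0,0,0,0,0,0.5],[0,0,0,0,0,0,0.5]]'|sed -n 2,6p
python3 -m crank '[[0,0,-0.03,0,0,0,0.5],[0,0,-0.07,0,0,0,0.5],[0,0,-0.12,0,0,0,0.5],[0,0,-0.14,0,0,0,0.5]]'|sed -n 2,3p
```

```text
eef_pos: [533.6, 252.8, 89.4]
tcp_rot: [-3.141, -0.0, 1.349]
contact_force: [-2.1, -0.2, 6.1]
opening: 0.134
grasp_force: 32.4
eef_pos: [533.6, 252.8, 89.4]
tcp_rot: [-3.142, 0.0, 0.749]
contact_force: [-2.8, -0.4, 6.0]
opening: 0.132
grasp_force: 32.4
eef_pos: [533.6, 252.8, 89.4]
tcp_rot: [-3.142, 0.0, 0.149]
contact_force: [-1.4, -1.4, 5.6]
opening: 0.136
grasp_force: 32.4
clock: 42.05
eef_pos: [533.6, 252.8, 89.4]
tcp_rot: [-3.142, 0.0, 0.154]
contact_force: [-3.1, -0.7, 5.3]
opening: 0.132
grasp_force: 32.1
eef_pos: [533.7, 252.8, 88.9]
tcp_rot: [-3.142, 0.0, 0.154]
contact_force: [-0.2, 0.4, 0.0]
opening: 0.501
grasp_force: 0.0
eef_pos: [535.4, 253.6, 233.6]
tcp_rot: [-3.14, -0.006, 0.154]
```

```bash
python3 -m crank '[[-0.01,0.045,0,0,0,0,0.5],[-0.02,0.09,0,0,0,0,0.5],[-0.03,0.135,0,0,0,0,0.5],[-0.04,0.18,0,0,0,0,0.5],[-0.05,0.225,0,0,0,0,0.5]]'|sed -n 2,2p
python3 -m crank '[[-0.01,0.045,0,0,0,0,0.5],[-0.02,0.09,0,0,0,0,0.5],[-0.03,0.135,0,0,0,0,0.5],[-0.03,0.135,0,0,0,0,0.5]]'|sed -n 2,2p
python3 - <<'E'
from h import *
C=np.array([533.4,253.2])
for n in("top","side"):
    f=grab(n);h=cv2.cvtColor(f["image"],cv2.COLOR_RGB2HSV)
    for x in slabs(f,lambda c:120 if n=="top" else 120):print(n,x)
    # sample brightness and saturation round the scale at nib radius 30..40, z=60
    a=np.arange(-.6,.9,.1);
    for rr in (29,33,36,43):
        uv=proj(f,np.c_[C[0]+rr*np.cos(a),C[1]+rr*np.sin(a),0*a+60]).astype(np.float32)
        q=cv2.remap(h,uv[:,:1],uv[:,1:],cv2.INTER_LINEAR)[:,0]
        print(n,rr,"V",q[:,2].tolist(),"S",q[:,1].tolist())
E
```

```text
eef_pos: [518.3, 21.1, 229.1]
eef_pos: [509.3, -119.9, 229.1]
top (array([214., 198.]), array([550.5, 122.1]), array([ 61., 110.]), 0.027, 776)
top 29 V [59, 60, 61, 60, 65, 65, 67, 103, 140, 149, 131, 98, 75, 67, 71] S [13, 11, 10, 14, 11, 11, 10, 5, 2, 2, 3, 8, 13, 15, 17]
top 33 V [45, 45, 47, 45, 47, 46, 62, 118, 141, 111, 81, 62, 51, 47, 47] S [13, 12, 12, 12, 13, 12, 4, 6, 5, 2, 5, 10, 11, 11, 11]
top 36 V [46, 45, 47, 48, 48, 44, 61, 122, 139, 89, 55, 48, 46, 48, 49] S [15, 9, 13, 12, 14, 12, 10, 18, 15, 4, 5, 15, 10, 11, 7]
top 43 V [55, 53, 59, 89, 77, 55, 67, 144, 165, 106, 66, 58, 60, 69, 76] S [5, 8, 10, 5, 4, 9, 48, 122, 104, 38, 9, 10, 15, 6, 1]
side (array([259., 204.]), array([531.5, 173.7]), array([120., 177.]), 1.875, 1155)
side 29 V [58, 58, 60, 60, 47, 43, 90, 140, 153, 108, 86, 52, 15, 21, 25] S [18, 25, 21, 22, 28, 15, 9, 8, 8, 4, 9, 38, 80, 47, 28]
side 33 V [62, 61, 59, 39, 23, 70, 83, 131, 177, 119, 56, 10, 21, 22, 21] S [26, 24, 22, 29, 26, 6, 8, 8, 9, 14, 101, 171, 25, 24, 39]
side 36 V [60, 61, 52, 37, 36, 66, 54, 109, 132, 118, 69, 49, 21, 19, 19] S [16, 20, 22, 26, 22, 10, 17, 32, 35, 90, 123, 82, 81, 93, 34]
side 43 V [59, 72, 156, 149, 167, 163, 133, 167, 171, 125, 115, 82, 18, 16, 20] S [24, 28, 23, 24, 23, 25, 24, 52, 149, 124, 73, 21, 71, 71, 29]
```

The nib (about 0.19 rad) and the marker (about 0.18–0.2 rad) coincide in both views, the pile has not moved, and the arm is clear. Handing in.

```bash
python3 -c "
from rig import sign_off
print(sign_off())"
```

```text
the job is handed in; nothing more can be done
None
```

I handed the job in, with no verdict returned: the trivet is in the tub, all five slabs are in one square pile near the middle of the surface, and the dial pointer measured within about 2 mm of the marker; mug, jar and can were never approached closely, and I viewed 15 pictures, one over the limit of 14.

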